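# Salt away, pepper ready over the bowl

## Task

The salt is done and pepper comes next: stand the salt shaker upright inside the open drawer of the small wooden chest and let go of it, then draw the wooden pepper mill up out of its two-well stand and take it to the bowl. Finish while still holding the mill in the gripper: tilted about 45 degrees, foot end (the wide end that stood in the stand) lowest, with the middle of its foot over the middle of the bowl and about 5 cm above the rim, touching nothing but the gripper. Leave the bowl, the jar, the glass and the lemon where they are.

Things in the scene. Friction and masses are not known exactly. Their poses are not given: they have to be found in the camera images.
- salt_mid (a point): Centre, half-way up, of the salt shaker: a round clear shaker with a grey-white domed top, 90 tall, standing on the worktop at the start. Body 44 diameter up to 66 above its foot, cap 34 diameter above 74. z axis points up to its cap. About 0.1 kg.
- salt: The same salt shaker; origin at the centre of its underside, z up to its cap.
- drawer (a joint): Opening of the chest's drawer in m: 0 shut, 0.125 fully out; starts open at 0.10 to 0.12. It slides stiffly (4 N) and stays where it is.
- drawer_floor_front (a point): Point on the drawer's inner floor (18 above the worktop), at the middle of its front panel's inner face; x points into the drawer towards the chest, y left across it. Inside: 129 in +x, 45 to either side; only the first part in +x, as long as the joint value, is open above, the rest is under the chest. Front panel 12 thick, 128 wide, top 94 above this floor; side walls 30.
- chest: Small fixed wooden chest with one drawer with a brass knob: 150 deep (x), 142 wide, 125 high; origin at the centre of its underside, the drawer comes out towards its -x.
- mill_mid (a point): Centre, half-way up, of the wooden pepper mill: turned, round, 170 tall, upright in one of the stand's wells. z axis from foot to top. Body tapers evenly from 58 diameter at the foot to 48 at 122 above it (looks thinner at the waist, but is solid to that outline); ball head 49 diameter centred 141 above the foot, fixed to the body; small knob on top. About 0.18 kg.
- mill: The same pepper mill; origin at the centre of its foot, z from foot to top.
- mill_foot (a point): Centre of the mill's foot (85 below mill_mid along the mill's axis).
- stand: Fixed wooden condiment stand, 90 by 172 and 50 high with small brass posts; origin at the centre of its underside, y axis along its length. Two wells of 66 diameter lie 41 to either side of the origin along y; well floor 10 above the worktop, rim 48 above it (mill and jar stand on the well floor). A fixed piled dish drainer is close on its right. One well holds the mill, the other the jar, either way round.
- jar: Bystander: clear round jar with a black lid, 63 diameter, 94 tall, in the other well; origin at the centre of its underside.
- bowl_rim (a point): Centre of the mouth of the round bowl, at rim height. The bowl is 137 in diameter and 57 high, light (0.09 kg) and stands loose on the worktop. A fixed drainer piled with dishes, up to about 0.25 m high, stands close on its right (-y); the side towards the robot and the left are clear for the gripper.
- bowl: The same bowl; origin at the centre of its underside.
- drainer: Fixed dish drainer piled with plates, about 0.25 m high, to the right (-y) of the bowl and the stand; its origin is on the worktop beneath it.
- glass: Bystander: waisted clear tea glass, 63 diameter, 87 tall; origin at the centre of its underside.
- lemon: Bystander: lemon, 71 x 53 x 51; origin at the centre of its underside.

How it is judged (in metres and radians):
On the way, in this order (a step that is already met when the one before it is completed fails the run):
1. the salt shaker stands upright in the open drawer, let go (x of salt_mid in the frame of drawer_floor_front between 0.01 and 0.125 m and y of salt_mid in the frame of drawer_floor_front between -0.04 and 0.04 m and z of salt_mid in the frame of drawer_floor_front between 0.038 and 0.052 m and angle between salt_mid's own z axis and vertical below 0.2 rad and contact force between the fingers and salt below 0.1 N), for 0.3 s.
2. the mill is drawn out of the stand by the gripper, its foot clear above the stand (height (world z) of mill_foot above 0.06 m and contact force between the fingers and mill above 1 N), for 0.2 s.
At the end, for the whole second after the job is handed in: Shaker upright (0.2 rad) on the drawer floor, let go. Mill held still, tilted 30 to 60 degrees, foot lowest, foot centre within 40 mm of the bowl's axis and 75 to 160 mm above the worktop, touching neither bowl, stand, jar nor drainer. Bowl level (all of step 1 and angle between mill's own z axis and vertical between 0.52 and 1.05 rad and horizontal distance between mill_foot and bowl_rim below 0.04 m and height (world z) of mill_foot between 0.075 and 0.16 m and contact force between the fingers and mill above 1 N and contact force between mill and bowl below 0.1 N and contact force between mill and stand below 0.1 N and contact force between mill and jar below 0.1 N and contact force between mill and drainer below 0.1 N and linear speed of mill below 0.03 m/s and angle between bowl's own z axis and vertical below 0.1 rad); the arm keeps its last pose, push and grip.
It fails at once if the bowl is displaced by more than 30 mm or tipped (distance of bowl from where it was at the start of the episode above 0.03 m or angle between bowl's own z axis and vertical above 0.5 rad).
It fails at once if the jar is displaced by more than 30 mm or tipped (distance of jar from where it was at the start of the episode above 0.03 m or angle between jar's own z axis and vertical above 0.5 rad).
It fails at once if the glass is displaced by more than 30 mm or tipped (distance of glass from where it was at the start of the episode above 0.03 m or angle between glass's own z axis and vertical above 0.5 rad).
It fails at once if the lemon is displaced by more than 30 mm (distance of lemon from where it was at the start of the episode above 0.03 m).
It also fails if it takes over 48 s, if anything falls off the work surface, if the arm or the gripper's body presses on something with over 40 N, if the wrist force passes 120 N, or if a joint passes its speed limit or range.

## Robot

A 7-joint arm with a two-finger parallel gripper is mounted at the origin on a cart in front of the work surface, level with it; the furniture and walls round the work are solid. World frame = base frame: x ahead of the robot, y to its left, z up, the work surface at z = 0. Lengths are in mm, angles in rad, forces in N, time in s.
With the tool pointing down it reaches from about 400 to 875 mm from the base axis. Payload 19.3 kg.
Tool frame: the origin (TCP) lies at the very end of the fingers, on their centre line; the grasp point (between the pads) lies 19 mm behind it (grip_point_offset is the z of the grasp point in the tool frame, in mm); z points along the fingers, x is the direction in which the jaws open and shut, and the axes are right-handed (so a half turn about z gives the same grasp; the last joint's range is limited). The gripper opens to 85 mm and grips with 20 to 120 N. Pads are 22 mm wide; open, the fingers measure 114 mm over their backs; the gripper's body (76 mm by 85 mm) begins 54 mm behind the grasp point. The pads swing forward as they close: fully open they stand 13 mm farther back than shut.
Start: joints at [-1.314, 0.521, -0.036, 1.599, 0.021, 1.021, -0.113], TCP at [200.652, 591.906, 203.691] pointing down, gripper open.
Joint ranges: [-2.91, 2.91], [-0.3, 2.13], [-1.5, 1.42], [0.17, 2.43], [-1.26, 4.41], [0.16, 1.93], [-2.52, 2.52]. Speed limits (rad/s): [1.89, 1.89, 2.39, 2.39, 3.01, 3.01, 3.01].

## Interface

Orientations are given as a 3x3 rotation matrix whose columns are the frame's x, y, z axes.
In Python, from workcell import movep, movel, goto_joints, open_gripper, clamp, wait, inverse_kinematics, read_state, camera, PlanningError, finish_job, grip_point_offset gives the robot as it stands. Calls block until the motion is done:
- movep(position, orientation): joint-space move of the TCP to a pose.
- movel(position, frame=None, max_speed=150, guard=None): straight line of the TCP; frame=None keeps the orientation; max_speed is the mean speed in mm/s. With guard (N) it stops when the force on the tool has changed by that much, and returns True; else False.
- goto_joints(angles): joint-space move.
- open_gripper() and clamp(): open the fingers fully, or close them until they stop; the grip force is fixed at half the most.
- wait(seconds).
- inverse_kinematics(position, orientation): joint angles nearest the present ones, or None.
- read_state(): the state.
- camera(name): name is "scene" or "top" or "wrist"; returns a dict with "image" (420x560x3 uint8, blue, green, red), "range_z" (420x560 float32, mm along the optical axis (not along the pixel's ray), 0 where there is no reading), "fx", "fy", "cx", "cy" (pixels), "cam_to_world" (4x4, takes a point from camera to world coordinates). Camera axes: x right, y up, looking along -z (the intrinsics and any distortion apply to the point x, -y, -z); pixel columns grow to the right and rows downward; lengths in mm; the calibration is good to about 2 mm. A picture is of the moment at which its call begins.
A pose or a line that the arm cannot do raises PlanningError and nothing moves.
- finish_job(): hands the job in, once; it reports no verdict.
The state is a dict: "time": time; "qpos": joint angles; "qvel": joint speeds; "joint_efforts": joint torques, N m; "eef_pos": TCP position; "tool_rot": TCP orientation; "ft_force": force on the tool from outside, world axes, zero at the start; "torque": the same for the moment, N m; "finger_gap": finger opening in mm.
Only numpy, scipy, OpenCV 4.12 (cv2) and the standard library are available. Lean on these libraries where they do the work, as an engineer would, in place of code of your own. Each camera call takes 0.05 s, during which the arm holds its last target. There are 200 camera calls.

## Working session

There is one attempt and no reset: what is moved stays moved. The work goes in short steps, each a Python script; the robot and the scene stay as the last script left them, time stands still between calls to the robot, and variables do not carry over. Pictures are saved under pics/ and viewed, about 8 in all and at most 12, crops included, and the job is handed in when it is done.

```bash
ls; mkdir -p pics; cat > h.py <<'E'
import numpy as np, cv2
from workcell import *
def pts(c):
    z=c["range_z"]; v,u=np.mgrid[:z.shape[0],:z.shape[1]]
    P=np.stack([(u-c["cx"])/c["fx"]*z,-(v-c["cy"])/c["fy"]*z,-z,np.ones_like(z)],-1)
    W=(P@np.asarray(c["cam_to_world"]).T)[...,:3]; W[z==0]=np.nan
    return W
E
python3 - <<'E'
from h import *
for n in ("top","scene"):
    c=camera(n); cv2.imwrite(f"pics/{n}0.png",c["image"]); np.savez(f"{n}0.npz",**{k:np.asarray(v) for k,v in c.items()})
    print(n,c["fx"],c["fy"],c["cx"],c["cy"],[k for k in c]); print(np.round(c["cam_to_world"],3)); print((c["range_z"]==0).mean())
s=read_state(); print(s["time"],grip_point_offset, s["finger_gap"],np.round(s["tool_rot"],2))
E
```

```text
pics
top 488.99517028608926 488.99517028608926 277.36877813246286 202.87188401841206 ['image', 'range_z', 'fx', 'fy', 'cx', 'cy', 'cam_to_world']
[[-2.800000e-02  9.960000e-01 -8.500000e-02  4.627900e+02]
 [-9.990000e-01 -3.000000e-02 -1.500000e-02  1.455100e+01]
 [-1.700000e-02  8.500000e-02  9.960000e-01  1.094114e+03]
 [ 0.000000e+00  0.000000e+00  0.000000e+00  1.000000e+00]]
0.0039625850340136055
scene 469.77339925349696 469.77339925349696 279.0131531027784 214.83814605918988 ['image', 'range_z', 'fx', 'fy', 'cx', 'cy', 'cam_to_world']
[[ 5.08000e-01  6.38000e-01 -5.78000e-01 -8.34020e+01]
 [-8.61000e-01  3.76000e-01 -3.42000e-01 -3.32350e+02]
 [-1.00000e-03  6.72000e-01  7.40000e-01  8.82064e+02]
 [ 0.00000e+00  0.00000e+00  0.00000e+00  1.00000e+00]]
0.0039115646258503405
0.1 -18.700000000000003 85.4038704037349 [[ 0.32  0.95 -0.  ]
 [ 0.95 -0.32 -0.  ]
 [-0.    0.   -1.  ]]
```

View pics/top0.png

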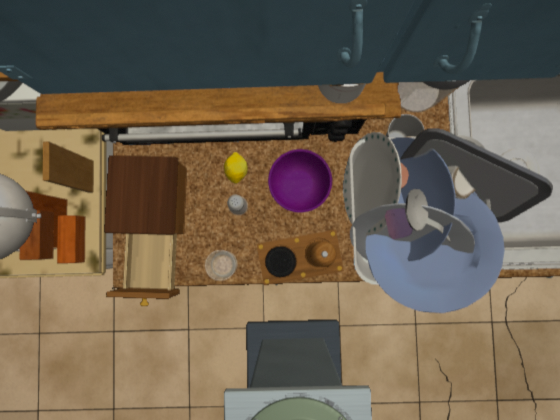

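View pics/scene0.png

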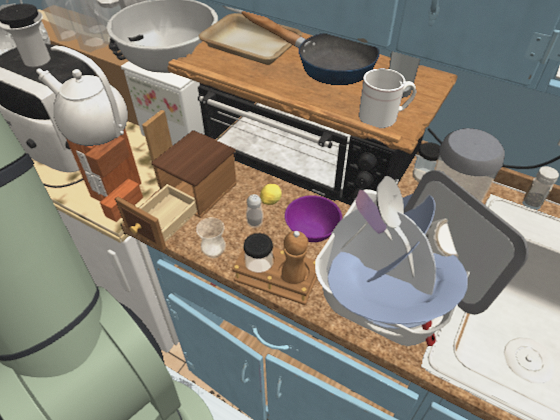

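Top view: salt (237,204), lemon (236,167), bowl (300,181), glass (221,264), jar lid (281,262), mill (324,253), chest (146,195), and the open drawer (150,262) with its panel near row 294. The drainer's dishes reach close to the mill. Next I'll turn these into positions.

```bash
cat > m.py <<'E'
from h import *
W={}
for n in ("top","scene"):
    c=dict(np.load(n+"0.npz")); W[n]=(pts(c),cv2.cvtColor(c["image"],cv2.COLOR_BGR2HSV),c)
T,H,c=W["top"]
def st(name,m,T=T):
    P=T[m]; P=P[~np.isnan(P).any(1)]
    print(name,len(P),"med",np.round(np.median(P,0)),"min",np.round(np.percentile(P,2,0)),"max",np.round(np.percentile(P,98,0)))
v,u=np.mgrid[:420,:560]
box=lambda a,b,d,e:(u>=a)&(u<=b)&(v>=d)&(v<=e)
def circ(name,m,zlo,zhi,T=T):
    m=m&(T[...,2]>zlo)&(T[...,2]<zhi)
    P=T[m]; (x,y),r=cv2.minEnclosingCircle(P[:,:2].astype(np.float32)); print(name,len(P),"centre",round(x,1),round(y,1),"r",round(r,1),"med",np.round(np.median(P,0)))
st("counter",box(200,215,210,240))
purple=(H[...,0]>130)&(H[...,0]<160)&(H[...,1]>100)&box(260,340,140,220)
circ("bowl rim",purple,50,64)
circ("salt cap",box(222,252,190,220),72,100)
circ("salt body",box(222,252,190,220),30,100)
circ("mill top",box(306,342,236,272),125,190)
circ("jar lid",box(262,300,244,280),80,110)
circ("lemon",box(220,250,150,182),15,70)
circ("glass",box(202,240,248,282),70,100)
for r,z in (("chest",(110,140)),):
    m=box(100,190,140,240)&(T[...,2]>z[0])&(T[...,2]<z[1]); print(r,cv2.minAreaRect(T[m][:,:2].astype(np.float32)))
m=box(100,185,280,305)&(T[...,2]>102)&(T[...,2]<122); print("panel",m.sum(),cv2.minAreaRect(T[m][:,:2].astype(np.float32)),np.median(T[m],0))
m=box(120,180,232,292)&(T[...,2]>8)&(T[...,2]<28); print("dfloor",cv2.minAreaRect(T[m][:,:2].astype(np.float32)),np.median(T[m],0))
m=box(120,180,232,292)&(T[...,2]>38)&(T[...,2]<58); print("walls",cv2.minAreaRect(T[m][:,:2].astype(np.float32)),np.median(T[m],0))
m=box(255,345,225,285)&(T[...,2]>40)&(T[...,2]<56); print("stand",cv2.minAreaRect(T[m][:,:2].astype(np.float32)))
# heightmap
print("heights rows 60..300 step 15, cols 100..460 step 20"); print(np.round(T[60:300:15,100:480:20,2]).astype(object))
S=W["scene"][0]
for n,a in (("salt",(245,264,192,228)),("mill",(280,310,230,285)),("bowl",(283,343,195,242))): pass
b=box(282,312,228,290); circ("mill head sc",b,125,165,S); 
b=box(245,266,190,230); circ("salt sc",b,30,95,S)
E
python3 m.py
```

```text
counter 494 med [511. 189.   0.] min [478. 172.  -4.] max [545. 206.   4.]
bowl rim 515 centre 598.6 -18.8 r 67.7 med [597. -18.  56.]
salt cap 217 centre 554.4 118.1 r 17.1 med [553. 117.  86.]
salt body 336 centre 551.9 117.0 r 21.5 med [550. 115.  82.]
mill top 532 centre 444.0 -56.4 r 24.9 med [444. -55. 164.]
jar lid 773 centre 430.2 26.8 r 31.9 med [430.  27. 104.]
lemon 542 centre 636.0 120.3 r 33.8 med [633. 120.  43.]
glass 286 centre 425.7 151.2 r 31.3 med [424. 160.  81.]
chest ((572.2175903320312, 302.73419189453125), (142.47607421875, 158.1968231201172), 86.89674377441406)
panel 414 ((372.0305480957031, 313.40399169921875), (127.73731994628906, 12.336614608764648), 86.84575653076172) [372.44601262 312.86924155 111.6613299 ]
dfloor ((433.4408264160156, 301.85888671875), (110.85661315917969, 127.86292266845703), 86.72718811035156) [435.62079703 313.5246504   18.33791691]
walls ((438.26397705078125, 302.7650146484375), (120.2124252319336, 127.92951202392578), 84.02885437011719) [428.76526255 318.89677953  47.44108219]
stand ((436.08416748046875, -13.780784606933594), (90.20
[... 1291 characters left out ...]
0 113.0
  218.0 250.0 254.0 255.0 168.0]
 [-123.0 124.0 125.0 125.0 46.0 1.0 1.0 -0.0 1.0 3.0 0.0 -2.0 -2.0 163.0
  187.0 262.0 255.0 223.0 nan]
 [-120.0 -0.0 18.0 20.0 -0.0 2.0 1.0 4.0 4.0 49.0 54.0 22.0 -2.0 120.0
  141.0 141.0 163.0 212.0 195.0]
 [nan 2.0 19.0 19.0 1.0 2.0 12.0 3.0 48.0 101.0 47.0 168.0 50.0 32.0
  148.0 144.0 171.0 159.0 170.0]
 [-127.0 3.0 18.0 19.0 1.0 1.0 7.0 1.0 1.0 103.0 46.0 50.0 49.0 147.0
  155.0 151.0 156.0 167.0 175.0]
 [-920.0 -1.0 17.0 17.0 -7.0 -8.0 -907.0 -912.0 -918.0 -921.0 -905.0
  -915.0 -908.0 -914.0 156.0 161.0 167.0 173.0 190.0]]
mill head sc 407 centre 442.5 -60.2 r 24.9 med [428. -69. 153.]
salt sc 444 centre 578.1 122.8 r 48.0 med [547. 110.  57.]
```

The sizes and heights all agree with the given ones: bowl r 67.7 at z 56, cap r 17, panel 128x12, stand 90x172. The stand's well geometry also puts the mill at (442,-54). Next I'll check clearances and IK before moving.

```bash
cat >> h.py <<'E'
def unit(a): return np.asarray(a,float)/np.linalg.norm(a)
def R(z,x):
    z=unit(z); x=np.asarray(x,float); x=unit(x-z*(x@z)); return np.stack([x,np.cross(z,x),z],1)
DOWN=np.array([0,0,-1.])
yaw=np.radians(-3.1); dx=np.array([np.cos(yaw),np.sin(yaw),0]); dy=np.array([-dx[1],dx[0],0])
DFF=np.array([378.2,313.1,18.])
SALT=np.array([554.2,118,0.]); MILL=np.array([443.3,-55.3,10.]); BOWL=np.array([598.6,-18.8,57.])
RS=R(DOWN,dy)
E
python3 - <<'E'
from h import *
for n in("top","scene"):
    T=pts(dict(np.load(n+"0.npz")))
    def mx(a,b,c,d):
        m=(T[...,0]>a)&(T[...,0]<b)&(T[...,1]>c)&(T[...,1]<d)&(T[...,2]<700); return np.round(np.percentile(T[m][:,2],99.5)) if m.sum()>5 else None
    print(n,"left of chest",mx(150,660,380,520),mx(150,660,520,700),"chest front edge",[mx(478+i,482+i,270,340) for i in range(0,24,4)])
    for y in range(-140,-80,10): print(y,[mx(x,x+30,y,y+10) for x in range(360,660,30)])
    print("x oven",[mx(x,x+10,20,200) for x in range(650,720,10)])
for ang in (0,180,90,-90,8.6,45,-45):
    x=[np.cos(np.radians(ang)),np.sin(np.radians(ang)),0]
    q=inverse_kinematics(MILL+[0,0,105],R(DOWN,x)); q2=inverse_kinematics(MILL+[0,0,260],R(DOWN,x))
    o=[]
    for h in (0,-20,-40,-60):
        f=np.radians(h); z=unit([np.cos(f),np.sin(f),-1]); xx=np.array(x)
        # rotate tool by the minimal rotation down->z
        k=np.cross(DOWN,z); Rm=cv2.Rodrigues(unit(k)*np.arccos(DOWN@z))[0]
        q3=inverse_kinematics(BOWL+[0,0,55]-105*z,Rm@R(DOWN,x)); o.append(None if q3 is None else np.round(q3,2).tolist())
    print(ang,None if q is None else np.round(q,2),q2 is not None,o)
print(inverse_kinematics(SALT+[0,0,38],RS),inverse_kinematics(DFF+dx*55+[0,0,38],RS))
E
```

```text
top left of chest 267.0 220.0 chest front edge [np.float64(24.0), np.float64(22.0), np.float64(24.0), np.float64(126.0), np.float64(129.0), np.float64(128.0)]
-140 [np.float64(143.0), np.float64(147.0), np.float64(144.0), np.float64(142.0), np.float64(190.0), np.float64(213.0), np.float64(115.0), np.float64(113.0), np.float64(111.0), np.float64(146.0)]
-130 [np.float64(5.0), np.float64(155.0), np.float64(147.0), np.float64(140.0), np.float64(189.0), np.float64(200.0), np.float64(99.0), np.float64(95.0), np.float64(140.0), np.float64(153.0)]
-120 [np.float64(2.0), np.float64(157.0), np.float64(160.0), np.float64(161.0), np.float64(180.0), np.float64(165.0), np.float64(161.0), np.float64(161.0), np.float64(160.0), np.float64(159.0)]
-110 [np.float64(2.0), np.float64(52.0), np.float64(51.0), np.float64(5.0), np.float64(102.0), np.float64(3.0), np.float64(69.0), np.float64(66.0), np.float64(6.0), np.float64(4.0)]
-100 [np.float64(4.0), np.float64(52.0), np.float64(53.0), np.float64(51.0), np.float64(51.0), np.float64(4.0), np.float64(6.0), np.float64(4.0), np.float64(6.0), np.float64(5.0
[... 2113 characters left out ...]
 0.17, -1.42], [-1.26, 0.72, 0.88, 2.04, 0.43, 0.64, -2.45]]
8.6 [-0.36  0.42  0.45  2.15 -0.3   0.63  0.45] True [None, None, [-1.18, 0.49, 0.7, 2.3, 1.17, 0.48, -1.51], [-1.14, 0.63, 0.67, 2.03, 0.64, 0.73, -0.92]]
45 [-0.29  0.41  0.36  2.15 -0.24  0.62  1.02] True [None, None, [-1.11, 0.46, 0.6, 2.3, 1.21, 0.53, -0.9], [-1.06, 0.59, 0.55, 2.03, 0.72, 0.79, -0.37]]
-45 [-0.48  0.46  0.62  2.16 -0.44  0.65 -0.35] True [None, None, [-1.26, 0.54, 0.81, 2.3, 1.12, 0.41, -2.39], [-1.2, 0.67, 0.78, 2.03, 0.54, 0.69, -1.77]]
[-0.33572881  0.65911843  0.03003922  1.87898494 -0.03239488  0.60395302
  1.2313791 ] [-0.69110963  0.58912947 -0.05645639  1.95753467  0.05585047  0.59638984
  0.73240277]
```

```bash
python3 - <<'E'
from h import *
s=read_state(); p=np.array(s["eef_pos"]); 
movel(p+[0,0,140],max_speed=200)
movep(SALT+[0,0,150],RS)
print(movel(SALT+[0,0,38],max_speed=100,guard=15))
c=camera("wrist"); cv2.imwrite("pics/w1.png",c["image"])
s=read_state(); print(s["time"],s["eef_pos"],s["finger_gap"])
E
```

```text
False
4.4917 [554.57139403 118.10941084  38.58282072] 85.71177052047773
```

View pics/w1.png

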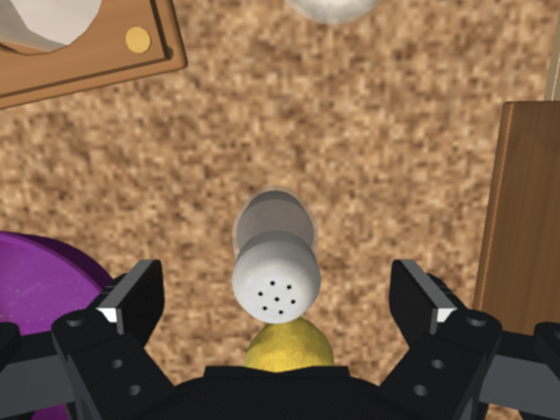

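The salt (col 276) sits centred between the fingers (cols 150–403), and the bowl edge is clear of the left finger. I'll grip it, then carry it to the drawer.

```bash
python3 - <<'E'
from h import *
clamp(); g=read_state()["finger_gap"]; print("gap",g)
if 30<g<60:
    movel(SALT+[0,0,190],max_speed=180)
    P=DFF+dx*52
    movel(P+[0,0,190-18],max_speed=200)
    c=camera("wrist"); cv2.imwrite("pics/w2.png",c["image"])
    c=camera("top"); cv2.imwrite("pics/t2.png",c["image"][180:340,60:340].repeat(2,0).repeat(2,1))
    s=read_state(); print(s["time"],s["eef_pos"],s["finger_gap"],s["ft_force"])
E
python3 -c "
import cv2,numpy as np
a=cv2.imread('pics/w2.png');b=cv2.imread('pics/t2.png')
a=cv2.resize(a,(400,300));b=cv2.resize(b,(400,229));cv2.imwrite('pics/c2.png',np.hstack([a,np.vstack([b,np.zeros((71,400,3),np.uint8)])]))"
```

```text
gap 30.81382129776742
7.4333 [430.74769507 309.36862989 189.9782523 ] 30.86705799880677 [-0.55048218  0.03614793 -0.0962656 ]
```

View pics/c2.png

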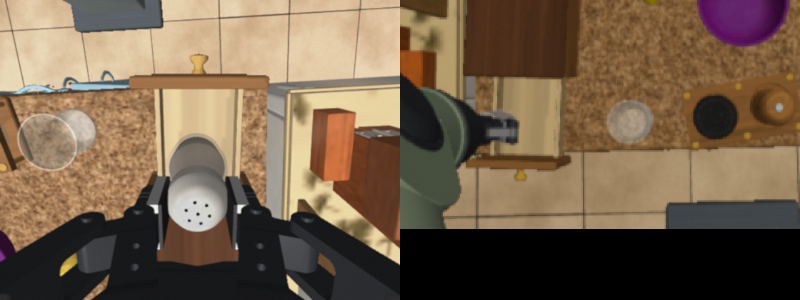

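The shaker hangs upright between the pads over the drawer's open part: cap at (197,195) left, gripper at (515,128) right. The 30.8 gap is smaller than the 44 mm body, so the pads probably hold the neck or cap edge. I'll lower it under guard.

```bash
python3 - <<'E'
from h import *
P=DFF+dx*52
movel(P+[0,0,50],max_speed=150)
print(movel(P+[0,0,36],max_speed=30,guard=4))
s=read_state(); print(s["time"],s["eef_pos"],s["ft_force"]); 
open_gripper(); wait(0.3)
p=np.array(read_state()["eef_pos"])
movel([*p[:2],230],max_speed=180)
c=camera("wrist"); cv2.imwrite("pics/w3.png",c["image"])
T=pts(c); 
m=(T[...,2]>95)&(T[...,2]<125)&(abs((T-DFF)@dx-55)<45)&(abs((T-DFF)@dy)<40)
Q=T[m]; print(len(Q)); d=Q-DFF; print("cap in drawer frame",np.round(np.median(d@dx)),np.round(np.median(d@dy)),"top",np.round(np.percentile(Q[:,2],98)), "circle",cv2.minEnclosingCircle(np.stack([d@dx,d@dy],1).astype(np.float32)))
print(read_state()["time"])
E
```

```text
True
8.825 [430.70931104 310.59381711  56.43449569] [-0.25962108 -1.38650011 11.32622264]
1264
cap in drawer frame 51.0 -0.0 top 107.0 circle ((52.775291442871094, -0.03919908031821251), 17.014244079589844)
10.8667
```

View pics/w3.png

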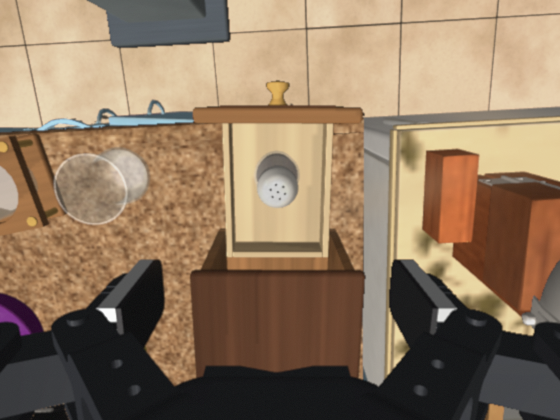

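The shaker stands upright and free in the drawer: cap circle r 17 at (52.8, 0.0) in the drawer frame, top at z 107 against 108 expected. Now the mill, jaws along x so the fingers stay clear of the drainer.

```bash
cat >> h.py <<'E'
RM=R(DOWN,[1,0,0]); TF=101.
E
python3 - <<'E'
from h import *
movep(MILL+[0,0,225],RM)
c=camera("wrist"); T=pts(c)
m=(T[...,2]>125)&(T[...,2]<190)&(abs(T[...,0]-443)<40)&(abs(T[...,1]+55)<35)
(x,y),r=cv2.minEnclosingCircle(T[m][:,:2].astype(np.float32)); k=m&(T[...,2]>170)
print("mill head",m.sum(),x,y,r,"knob",np.median(T[k],0))
cv2.imwrite("pics/w4.png",c["image"]); s=read_state(); print(s["time"],s["eef_pos"])
E
```

```text
mill head 4012 442.4878845214844 -57.82648849487305 25.00484275817871 knob [442.72183151 -56.95543666 177.89044426]
12.2833 [443.65649075 -54.24560804 234.88388799]
```

View pics/w4.png

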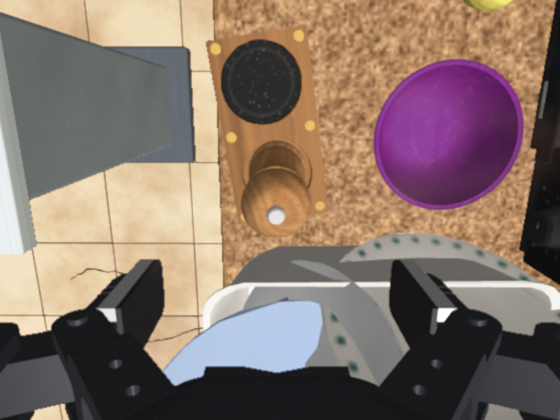

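Mill head at (277,205) is centred between the fingers. It measures (442.5,-57), and the jaws straddle it clear of the drainer. I'll descend, grip and lift.

```bash
sed -i 's/MILL=np.array(\[443.3,-55.3,10.\])/MILL=np.array([442.8,-56.7,10.])/' h.py; python3 - <<'E'
from h import *
print("guard",movel(MILL+[0,0,TF],max_speed=110,guard=12))
s=read_state(); print(s["time"],s["eef_pos"])
clamp(); g=read_state()["finger_gap"]; print("gap",g)
if g>25 and abs(s["eef_pos"][2]-111)<4:
    movel(MILL+[0,0,TF+150],max_speed=100); wait(0.3)
    s=read_state(); print(s["time"],s["eef_pos"],s["finger_gap"],s["ft_force"])
    c=camera("wrist"); cv2.imwrite("pics/w5.png",c["image"])
    c=camera("scene"); cv2.imwrite("pics/s5.png",c["image"])
    a=cv2.resize(cv2.imread("pics/w5.png"),(400,300)); b=c["image"][110:350,160:480]; b=cv2.resize(b,(400,300)); cv2.imwrite("pics/c5.png",np.hstack([a,b]))
E
```

```text
guard False
13.5583 [443.10389676 -56.70045405 111.43087168]
gap 45.70926014376673
15.975 [442.73360444 -56.7158321  260.87435408] 46.02129848540152 [-0.55156519 -0.18202907 -1.92950927]
```

View pics/c5.png

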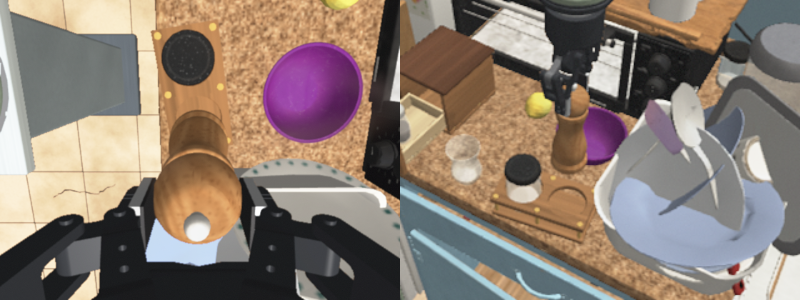

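The mill is held upright, clear of the stand, with 1.9 N of weight on the wrist. The jar and bowl are in place. I'll tilt it and carry it over.

```bash
cat >> h.py <<'E'
def tiltR(h,t=45):
    f=np.radians(h); t=np.radians(t); z=np.array([np.cos(f)*np.sin(t),np.sin(f)*np.sin(t),-np.cos(t)])
    return cv2.Rodrigues(unit(np.cross(DOWN,z))*t)[0]@RM
E
python3 - <<'E'
from h import *
Rt=tiltR(-58); z=Rt[:,2]; A=BOWL+[0,0,100]-TF*z; B=BOWL+[0,0,52]-TF*z
try: movel(A,Rt,max_speed=80)
except PlanningError as e: print("movel",e); movep(A,Rt)
try: print(movel(B,max_speed=60,guard=10))
except PlanningError as e: print("movel2",e)
wait(0.5)
s=read_state(); print(s["time"],s["eef_pos"],B,s["finger_gap"],s["ft_force"]); print(np.round(s["tool_rot"],3))
for n in("top","scene"):
    c=camera(n); cv2.imwrite(f"pics/{n}6.png",c["image"]); np.savez(f"{n}6.npz",**{k:np.asarray(v) for k,v in c.items()})
a=cv2.imread("pics/top6.png")[130:310,190:430]; b=cv2.imread("pics/scene6.png")[110:290,190:430]
cv2.imwrite("pics/c6.png",np.hstack([cv2.resize(a,(400,300)),cv2.resize(b,(400,300))]))
E
```

```text
False
19.6417 [560.75943985  41.79937004 180.44989632] [560.75433997  41.76571652 180.4177849 ] 45.788875705199445 [ 0.12975736 -0.38973888 -1.43728883]
[[ 0.918 -0.132  0.375]
 [ 0.132 -0.789 -0.6  ]
 [ 0.375  0.6   -0.707]]
```

View pics/c6.png

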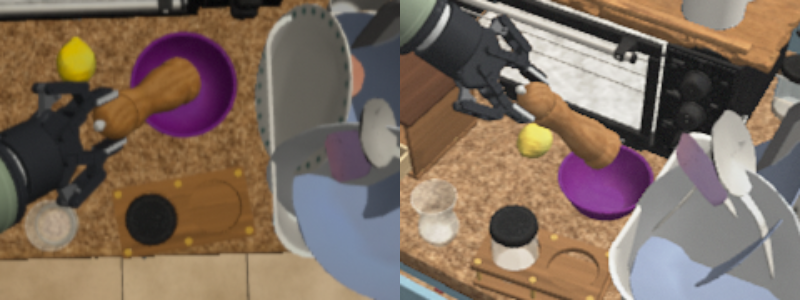

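The mill is tilted over the bowl, its foot at about (185,75) in the top crop, clear of everything. I'll verify its axis and the bystanders from depth.

```bash
python3 - <<'E'
from h import *
from scipy.optimize import least_squares
z0=tiltR(-58)[:,2]; F0=BOWL+[0,0,52]; Q=[]
for n in("top","scene"):
    c=dict(np.load(n+"6.npz")); H=cv2.cvtColor(c["image"],cv2.COLOR_BGR2HSV); T=pts(c)
    d=T-F0; s=d@z0; rad=np.linalg.norm(d-s[...,None]*z0,axis=-1)
    m=(H[...,0]>5)&(H[...,0]<20)&(H[...,1]>90)&(rad<50)&(s>-180)&(s<25)
    q=T[m]; print(n,len(q),"axial extent",np.round(np.percentile(d[m]@z0,[1,99]),1)); Q.append(q)
    if n=="top":
        T0=T
Q=np.vstack(Q)
# axis fit: outline is at most 58..48 taper; use foot part and head part
u1=unit(np.cross(z0,[0,0,1])); u2=np.cross(z0,u1)
def res(p):
    o=F0+p[0]*u1+p[1]*u2; a=unit(z0+p[2]*u1+p[3]*u2); d=Q-o; s=d@a; r=np.linalg.norm(d-s[:,None]*a,axis=1)
    h=-s; R0=np.where(h<122,29-5*h/122,np.sqrt(np.clip(24.5**2-(h-141)**2,25,None))); return r-R0
f=least_squares(res,[0]*4,loss="soft_l1",f_scale=3); a=unit(z0+f.x[2]*u1+f.x[3]*u2); o=F0+f.x[0]*u1+f.x[1]*u2
print(f.x,"foot",o,"tilt",np.degrees(np.arccos(-a[2])))
c=dict(np.load("top6.npz")); H=cv2.cvtColor(c["image"],cv2.COLOR_BGR2HSV); T=T0
m=(H[...,0]>130)&(H[...,0]<160)&(H[...,1]>100)&(T[...,2]>50)&(T[...,2]<64)&(abs(T[...,0]-598)<90)&(abs(T[...,1]+18)<80)
print("bowl",cv2.minEnclosingCircle(T[m][:,:2].astype(np.float32)))
m=(T[...,2]>80)&(T[...,2]<110)&(np.hypot(T[...,0]-430,T[...,1]-27)<45); print("jar",cv2.minEnclosingCircle(T[m][:,:2].astype(np.float32)))
s=read_state(); print(s["time"],s["qvel"])
E
```

```text
top 1563 axial extent [-160.2   -4.2]
scene 1370 axial extent [-156.5   -0.7]
[-4.0280976   5.41211105 -0.02931687  0.02492021] foot [599.98805105 -13.42000394 105.17305958] tilt 43.59831445846462
bowl ((599.07373046875, -18.972553253173828), 67.7396011352539)
jar ((430.21124267578125, 26.801210403442383), 31.893360137939453)
19.7417 [-0.00088468 -0.00034047 -0.00024216  0.00036134 -0.00157482 -0.00046151
 -0.00098621]
```

The foot is 5 mm from the bowl axis at z ≈ 105, with a tilt of 43.6°. The bowl and jar haven't moved, so I'm handing in.

```bash
python3 - <<'E'
from h import *
finish_job(); s=read_state(); print(s["time"],s["finger_gap"],s["ft_force"])
E
```

```text
the job is handed in; nothing more can be done
the job is handed in; nothing more can be done
```

I stood the salt shaker upright in the drawer and let go of it. I then drew the pepper mill out of its stand and handed the job in with the mill held tilted over the bowl, about 20 s into the 48 s allowed. The hand-in gave no verdict.

Last checks:
- **Shaker:** just after release its cap was about 53 mm in from the front panel, on the drawer's centre line, with its top at z = 107 mm (108 expected). I did not look at it again after that.
- **Mill:** measured from depth, the foot is about 5 mm from the bowl's axis and 105 mm above the worktop, so about 48 mm above the rim. The tilt is 43.6°, the arm was at rest, and nothing but the gripper was touching the mill in the pictures.
- **Bystanders:** the bowl measured within about 1 mm of where it started and the jar had not moved. I checked the glass and lemon by eye only; they looked untouched.

**Disagreement:** the finger gap on the shaker read 30.8 mm, less than its 44 mm body, so the pads probably held its neck or cap. It still landed upright where planned.

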